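Set an angle gauge to its mark on a levelling foot

TASK

Stand the roaster's levelling foot upright in the middle of the stage plate, between its four stops, and let go of it. Then take the angle gauge by the black grip on its top, lower it level on to the foot's sprung steel crown so that the crown gives a little, and tilt it sideways there until its swinging pointer comes to rest on the red mark. Finish while still holding the gauge like that, its underside pressing the crown part-way down and nothing but your grip and the foot carrying it; leave the label roll, tamper and tin where they are.

Things in the scene. Friction and masses are not known exactly. Their poses are not given: they have to be found in the camera images.
- stage_mid (a point): centre of the top face of the fixed aluminium stage plate (130 x 130 x 10 mm, its top 10 mm above the worktop). Four brass stops (10 mm thick, 9 mm high, rounded tops) stand on the plate's diagonals, 39.5 mm from this point, leaving a 69 mm circle between them for the 60 mm foot. x, y along the plate's edges, z up
- foot_mid (a point): loose levelling foot, about 0.5 kg, point on its axis 32 mm above its underside (half-way up). Black round rubber disc 60 mm across and 14 mm high (lower edge bevelled 3 mm) below; blue column 28 mm across from 14 to 48 mm above the underside (grasp it there from above, fingers over the disc); sprung steel crown above it to 64 mm. z up; round, so its yaw does not matter
- crown_top (a point): middle of the top of the foot's domed steel crown (dome radius 11 mm, 64 mm above the foot's underside when not pressed), moves down with the crown. The dome is uneven: a small bump of 4.5 mm radius, its centre 7.5 mm from the axis along the foot's own x, its top 1 mm below the dome's top. Tilting a flat base over it shifts the height of contact by up to about 3 mm
- crown (a joint): how far the sprung crown is pressed into the foot, m: 0 free, 0.010 bottomed; about 1.2 N to start it and 1.2 N more per mm
- gauge_grip (a point): loose angle gauge, about 0.37 kg, centre of its black grip: 28 mm (gauge x) by 18 mm (gauge y, take it across these faces) and 48 mm tall, of which the lower 2 mm are hidden behind the dial's top; this point lies 132 mm above the gauge's flat underside, the grip's top is 153 mm above it. Below it a round dial 90 mm across (18 mm thick, centre 62 mm above the underside) on a foot bar 40 x 100 x 12 mm. z up the gauge, y along its foot bar, the dial faces the gauge's -x
- gauge_base (a point): centre of the flat underside of the gauge's foot bar (40 mm in x, 100 mm in y); same axes as the grip
- pointer_tip (a point): tip of the black pointer that swings freely before the white dial, 34 mm from its pivot; it always hangs down and settles within about a second
- mark_tip (a point): the red mark (6 mm wide) at the dial's lower rim, at the place where the pointer's tip comes when it is on the mark. The mark is fixed on the dial throughout, at a different angle each time (0.17 to 0.38 rad)
- needle (a joint): angle of the pointer on the gauge, rad: 0 when the gauge stands level; positive when its tip lies towards the gauge's +y. Turning the gauge by an angle about its own +x changes the reading by minus that angle
- bezel (a joint): angle of the red mark on the gauge, rad, counted like the pointer's
- gauge: the whole angle gauge, origin at the centre of its underside (as gauge_base)
- foot: the whole levelling foot with its crown, origin at the centre of its underside
- label_roll: bystander: white roll of labels 83 mm across, 30 mm high, origin under its centre
- tamper: bystander: tamper with a brown wooden knob, 58 mm across, 86 mm high, origin under its centre
- tin: bystander: bright screw-lid sample tin 65 mm across, 52 mm high, origin under its centre
Not all that is in view belongs to the job. What is shaped like the foot but yellow is not meant. There is more than one size of the gauge; the job needs the larger.

How it is judged:
By the outcome, as a careful person would: the job done as asked, in the order asked, and still so for the second after the job is handed in, while the arm keeps its last pose, push and grip.
It also fails if it takes over 53 s, if anything falls off the work surface, if the arm or the gripper's body presses on something with over 40 N, if the wrist force passes 120 N, or if a joint passes its speed limit or range.

ROBOT

A 6-joint arm with a two-finger parallel gripper is mounted at the origin on a cart in front of the work surface, level with it; the furniture and walls round the work are solid. World frame = base frame: x ahead of the robot, y to its left, z up, the work surface at z = 0. Lengths are in m, angles in rad, forces in N, time in s.
With the tool pointing down it reaches from about 0.3 to 0.85 m from the base axis. Payload 5.4 kg.
Tool frame: the origin (TCP) lies at the very end of the fingers, on their centre line; the grasp point (between the pads) lies 19 mm behind it (hold_point_z is the distance from the TCP to the grasp point, in m); z points along the fingers, y is the line along which they close (so a half turn about z gives the same grasp; the last joint's range is limited). The gripper opens to 85 mm and grips with 20 to 120 N. Pads are 22 mm wide; open, the fingers measure 114 mm over their backs; the gripper's body (76 mm by 85 mm) begins 54 mm behind the grasp point. The pads swing forward as they close: fully open they stand 13 mm farther back than shut.
Start: joints at [-1.463, 0.158, 1.597, -0, 1.386, -0.21], TCP at [0.18, -0.546, 0.231] pointing down, gripper open.
Joint ranges: [-2.91, 2.91], [-0.94, 2.29], [0.18, 2.7], [-1.29, 4.43], [0.17, 2.64], [-3, 3]. Speed limits (rad/s): [2.57, 2.57, 3.14, 3.14, 3.14, 3.14].

INTERFACE

Orientations are given as a 3x3 rotation matrix whose columns are the frame's x, y, z axes.
In Python, from workcell import * gives the robot as it stands.
- The arm moves only by the tool move_arm, never from a script. Its argument "increments" is a list of rows, each a list of 7 numbers: the opening, from -1 (shut) to 1 (fully open), so that 0 is half open, then the shift along the tool's x, y, z each as a share of 0.15 m, from -1 to 1, then the turn, a rotation vector about the tool's x, y, z each as a share of 45 degrees, from -1 to 1. A call has 1 to 20 rows; each row shifts and turns the commanded pose from where the row before left it, along the tool's axes as they then stand; what a row does not reach is not made up. A row lasts 1/12 s, in which the tool goes at most 41.7 mm and 7.16 degrees, less where a joint would pass 70% of its speed; a pose out of reach is approached as far as the arm can. A call with a number of a shift or a turn outside -1 to 1 is refused whole. A call with a gripper value outside its range is refused whole. The fingers move at their own pace and stop on an object; the grip force is fixed at half the most. Time passes only in rows, so rows that do not move let the fingers close. It gives the time, the measured TCP pose, the force, the opening and the grip force at its end, in the units of the state.
- state(): the state, without advancing time (a new reading comes with each control period).
- snapshot(name): name is "side" or "top"; returns a dict with "color" (480x640x3 uint8, blue, green, red), "mtx" (3x3 intrinsics, pixels), "k1" (the pictures are not rectified: a ray, as slopes to the right and down, at radius r is drawn at 1 + k1 r^2 times it, then the intrinsics apply), "R" (3x3) and "t" (3): a world point X has camera coordinates R X + t. Camera axes: x right, y down, z forward; pixel columns grow to the right and rows downward; lengths in m; the calibration is good to about 2 mm. A picture is of the moment at which its call begins. There is no depth.
- close_job(): hands the job in; it is judged then, once.
Trained networks look in the newest picture that a camera, given by its name, has taken for a name from the list of things; names that differ only in an ending like _2 or _b are one class to them, and where a whole thing is asked for, a point or a joint stands for the part that bears it (a point fixed in the world has none). Each returns a list of dicts, best first, with "p" (0 to 1); they miss things now and then, are a little off and sometimes report something else, mostly with a low value. They report only what shows in the picture. A call takes as long as a camera call. They do not tell look-alikes from the thing itself.
- cut_out(camera, target): "region" (480x640 bool, what is visible of it).
- place_of(camera, target): "at" ([x, y, z] in m, in world coordinates, good to about 4 mm: a listed point, or the origin of a listed thing).
The state is a dict: "clock": time; "qpos": joint angles; "qvel": joint speeds; "joint_efforts": joint torques, N m; "position": TCP position; "ee_rot": TCP orientation; "force": force on the tool from outside, world axes, zero at the start; "torque": the same for the moment, N m; "opening": finger opening in m; "gripper_force": force on a finger pad.
Only numpy, scipy, OpenCV 4.12 (cv2) and the standard library are available. Lean on these libraries where they do the work, as an engineer would, in place of code of your own. Each camera call takes 0.05 s, during which the arm holds its last target. There are 200 camera calls.

## Working session

There is one attempt and no reset: what is moved stays moved. The work goes in short steps, Python scripts to look and compute and a tool call to move; the robot and the scene stay as the last step left them, time stands still between calls to the robot, and variables do not carry over. Pictures are saved under pics/ and viewed, at most 10 in all, crops included, and the job is handed in when it is done.

Besides the shell and the picture viewer there is one more tool, called as name([rows], argument=value, ...), one row to a line, values as JSON. move_arm: Moves the arm, as the interface text tells. Shift numbers are shares of 0.15 m and turn numbers shares of 45 degrees, none past 1 either way. Its arguments: {"type":"object","properties":{"increments":{"type":"array"}},"required":["increments"]}

```bash
mkdir -p pics
cat > h.py <<'E'
import numpy as np, cv2
from workcell import *
def proj(s,X):
    c=s["R"]@np.array(X)+s["t"]; p=c[:2]/c[2]; p=p*(1+s["k1"]*(p@p)); return (s["mtx"]@[p[0],p[1],1])[:2]
def ray(s,uv):
    d=np.linalg.inv(s["mtx"])@[uv[0],uv[1],1]; d=d[:2]; u=d.copy()
    for _ in range(20): u=d/(1+s["k1"]*(u@u))
    R=np.array(s["R"]); return -R.T@s["t"], R.T@np.array([u[0],u[1],1])
def at_z(s,uv,z):
    o,d=ray(s,uv); return o+d*(z-o[2])/d[2]
E
python3 - <<'E'
from h import *
st=state(); print(st["clock"],st["position"],st["ee_rot"],st["opening"],st["force"])
S={}
for c in("side","top"):
    S[c]=snapshot(c); cv2.imwrite(f"pics/{c}0.png",S[c]["color"]); s=S[c]; print(c,-np.array(s["R"]).T@s["t"],np.array(s["R"])[2])
    for t in["stage_mid","foot_mid","crown_top","gauge_grip","gauge_base","pointer_tip","mark_tip","label_roll","tamper","tin"]:
        for d in place_of(c,t)[:3]: print(" ",t,round(d["p"],2),np.round(d["at"],3),proj(s,d["at"]).round())
E
```

```text
0.0 [ 0.17957906 -0.54560363  0.23029559] [[ 9.49931212e-01  3.12459051e-01 -1.84425101e-04]
 [ 3.12458814e-01 -9.49929354e-01  1.92654980e-03]
 [ 4.26777106e-04 -1.88771503e-03 -9.99998127e-01]] 0.08558942092021674 [-0.83248344 -0.19337325 -0.67313385]
side [0.35283585 0.63033753 0.74979428] [ 0.15808544 -0.78761272 -0.59554614]
  stage_mid 0.84 [ 0.465 -0.246  0.012] [352. 274.]
  foot_mid 0.73 [ 0.39  -0.451  0.029] [402. 209.]
  foot_mid 0.59 [ 0.521 -0.448  0.028] [339. 205.]
  crown_top 0.63 [ 0.388 -0.449  0.061] [405. 197.]
  crown_top 0.43 [ 0.524 -0.445  0.062] [338. 191.]
  gauge_grip 0.73 [ 0.54  -0.031  0.091] [284. 319.]
  gauge_grip 0.57 [ 0.437 -0.021  0.135] [351. 310.]
  gauge_base 0.89 [ 0.537 -0.032  0.002] [288. 359.]
  gauge_base 0.69 [ 0.439 -0.024 -0.003] [348. 373.]
  pointer_tip 0.59 [ 0.422 -0.018  0.03 ] [359. 363.]
  mark_tip 0.65 [ 0.425 -0.01   0.027] [356. 368.]
  label_roll 0.97 [ 0.659 -0.191  0.002] [242. 286.]
  tamper 0.57 [ 0.674 -0.286  0.002] [249. 254.]
  tin 0.87 [ 0.647 -0.38   0.002] [274. 227.]
top [ 0.43785399 -0.2231541   0.98336413] [ 0.09446436  0.01346918 -0.99543712]
  stage_mid 0.88 [ 0.466 -0.248  0.007] [341. 272.]
  foot_mid 0.87 [ 0.386 -0.447  0.031] [450. 318.]
  foot_mid 0.75 [ 0.521 -0.446  0.032] [450. 245.]
  foot_mid 0.5 [ 0.437 -0.025 -0.004] [223. 284.]
  crown_top 0.62 [ 0.39  -0.45   0.065] [456. 317.]
  crown_top 0.55 [ 0.522 -0.448  0.062] [454. 242.]
  gauge_grip 0.95 [ 0.432 -0.021  0.129] [205. 287.]
  gauge_grip 0.58 [ 0.534 -0.028  0.092] [217. 228.]
  gauge_base 0.82 [ 0.436 -0.021  0.002] [221. 284.]
  gauge_base 0.67 [ 0.538 -0.032  0.002] [229. 231.]
  mark_tip 0.51 [ 0.544 -0.039  0.025] [231. 227.]
  label_roll 0.84 [ 0.662 -0.196  0.001] [316. 170.]
  tamper 0.81 [ 0.68  -0.288  0.002] [364. 162.]
  tin 0.78 [ 0.643 -0.388  0.002] [416. 182.]
```

View pics/top0.png

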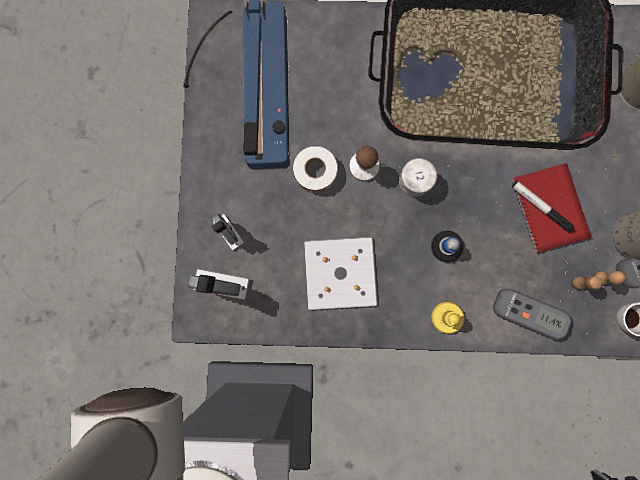

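View pics/side0.png

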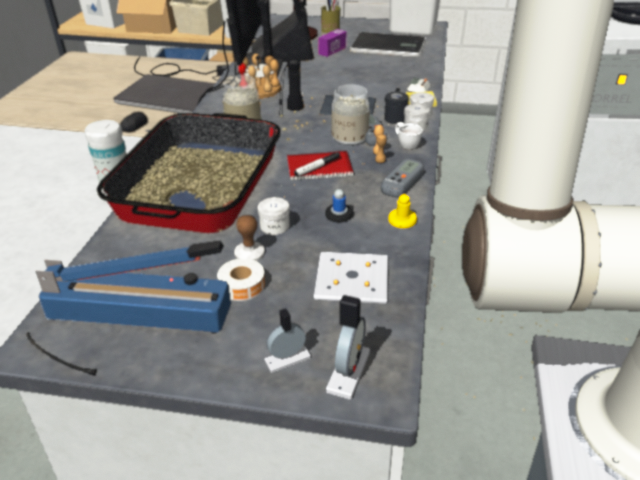

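The top picture shows the stage at about (341,272), the blue foot at (448,246), the yellow decoy at (448,318), the large gauge at (220,285) and the small one at (228,231). In the side picture the large gauge is at about (350,340), with its dial facing roughly −x towards the robot. Next I'll refine these positions by fitting silhouettes.

```bash
cat >> h.py <<'E'
from scipy.optimize import minimize
a=np.linspace(0,2*np.pi,24,endpoint=False)
def cyl(r,z0,z1): return np.array([[r*np.cos(t),r*np.sin(t),z] for z in(z0,z1) for t in a])
def box(sx,sy,z0,z1): return np.array([[x*sx/2,y*sy/2,z] for x in(-1,1) for y in(-1,1) for z in(z0,z1)])
FOOT=[cyl(.030,.003,.014),cyl(.014,.014,.048),cyl(.009,.048,.060)]
GAUGE=[box(.04,.1,0,.012),np.array([[x,.045*np.cos(t),.062+.045*np.sin(t)] for x in(-.009,.009) for t in a]),box(.028,.018,.107,.153)]
def sil(s,parts,x,y,yaw,z=0):
    c,n=np.cos(yaw),np.sin(yaw); R=np.array([[c,-n,0],[n,c,0],[0,0,1]]); m=np.zeros((1920,2560),np.uint8)
    for P in parts:
        q=np.array([proj(s,R@p+[x,y,z]) for p in P])*4+1.5
        cv2.fillConvexPoly(m,cv2.convexHull(q.astype(np.int32).reshape(-1,1,2)),255)
    return cv2.resize(m,(640,480),interpolation=cv2.INTER_AREA)/255.
def fit(views,parts,p0,z=0,useyaw=True):
    def f(p):
        e=0
        for s,m in views:
            q=sil(s,parts,p[0]/1e3,p[1]/1e3,p[2]/100 if useyaw else 0,z); e+=1-np.minimum(q,m).sum()/np.maximum(q,m).sum()
        return e
    p0=np.array([p0[0]*1e3,p0[1]*1e3,p0[2]*100]); n=3 if useyaw else 2
    r=minimize(lambda v:f(np.r_[v,p0[n:]]),p0[:n],method="Nelder-Mead",options=dict(initial_simplex=[p0[:n]]+[p0[:n]+d for d in np.diag([6.,6,15])[:n,:n]],maxiter=120)); return r.x,r.fun/len(views)
E
python3 - <<'E'
from h import *
for c in("side","top"): pass
S={c:snapshot(c) for c in("side","top")}
def pick(c,t,X):
    best=min(cut_out(c,t),key=lambda d:np.hypot(*(np.argwhere(d["region"]).mean(0)[::-1]-proj(S[c],X))))
    ys,xs=np.where(best["region"]); print(c,t,round(best["p"],2),xs.min(),xs.max(),ys.min(),ys.max()); return best["region"].astype(float)
for t,parts,X,z in(("foot",FOOT,(.521,-.447,.03),0),("gauge",GAUGE,(.437,-.022,.07),0)):
    M={c:pick(c,t,X) for c in S}
    for v in(["side"],["top"],["side","top"]):
        for y0 in ([0] if t=="foot" else [-.2,.2]):
            print(t,v,fit([(S[c],M[c]) for c in v],parts,(X[0],X[1],y0),useyaw=t!="foot"))
for c in S:
    g=cv2.cvtColor(S[c]["color"],cv2.COLOR_BGR2GRAY); n,l,st,ce=cv2.connectedComponentsWithStats((g>165).astype(np.uint8))
    u,v=proj(S[c],(.465-.04,-.247,.01)).astype(int); k=l[v,u]; m=(l==k).astype(np.uint8)
    h=cv2.approxPolyDP(cv2.convexHull(cv2.findContours(m,0,1)[0][0] if False else max(cv2.findContours(m,0,1)[0],key=len)),6,True)[:,0]
    P=np.array([at_z(S[c],q,.01) for q in h]); print(c,k,st[k],h.tolist(),P.round(4).tolist(),P.mean(0))
b=snapshot("top")
cv2.imwrite("pics/crop1.png",np.hstack([cv2.resize(S["side"]["color"][290:400,310:400],None,fx=4.4,fy=4.4,interpolation=2),cv2.resize(S["top"]["color"][260:320,170:290],(400,484),interpolation=2)]))
E
```

```text
side foot 0.89 325 351 189 221
top foot 0.98 431 463 231 261
foot ['side'] (array([ 523.11169243, -449.67464161]), np.float64(0.15481090775486817))
foot ['top'] (array([ 519.69822688, -446.55693237]), np.float64(0.03699720767082815))
foot ['side', 'top'] (array([ 519.99814701, -447.08208418]), np.float64(0.11416956982456344))
side gauge 0.69 327 368 294 398
top gauge 0.7 188 249 270 298
gauge ['side'] (array([438.01285238, -25.03888757, -14.00209585]), np.float64(0.09726931040245157))
gauge ['side'] (array([437.85413881, -24.95266458, -14.34029298]), np.float64(0.09857572854032282))
gauge ['top'] (array([436.33239071, -22.62094951, -14.30066875]), np.float64(0.07572138218851698))
gauge ['top'] (array([436.45958003, -22.46345216, -14.92310603]), np.float64(0.07663696025057798))
gauge ['side', 'top'] (array([436.834072  , -23.03388845, -16.38370763]), np.float64(0.09194587401765386))
gauge ['side', 'top'] (array([436.37196164, -23.05767497, -16.37406491]), np.float64(0.09221106197780365))
side 83 [ 313  252   75   51 3196] [[320, 253], [386, 255], [386, 301], [314, 298]] [[0.5352, -0.3009, 0.01], [0.4091, -0.3164, 0.01], [0.3962, -0.1863, 0.01], [0.5219, -0.1721, 0.01]] [ 0.4655933  -0.24389866  0.01      ]
top 69 [ 304  238   73   71 4327] [[371, 238], [376, 304], [308, 308], [304, 243]] [[0.5313, -0.3034, 0.01], [0.4077, -0.3151, 0.01], [0.3966, -0.1882, 0.01], [0.5184, -0.1768, 0.01]] [ 0.46348401 -0.24587971  0.01      ]
```

View pics/crop1.png

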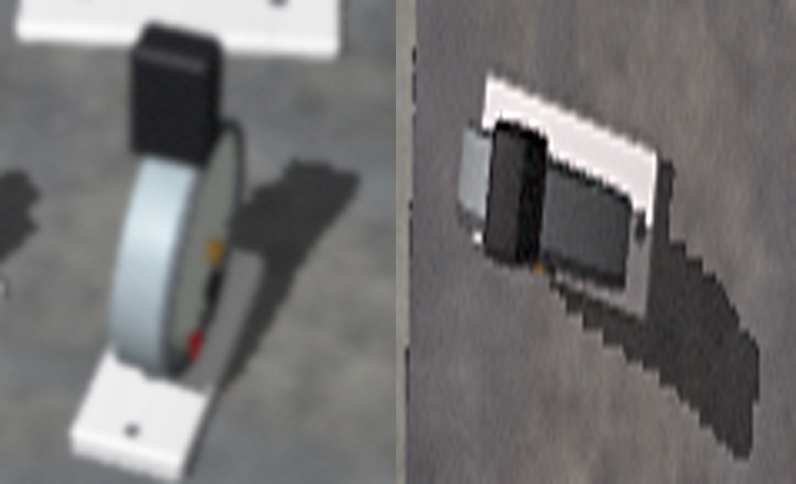

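The dial faces the robot (gauge yaw is about −0.15 rad). The red mark is at crop pixel (195,345), on the gauge's +y side of the pointer. Next I move above the blue foot.

move_arm([
  [1,0.236,0.0085,0.073,0,0,0],
  [1,0.236,0.0085,0.073,0,0,0],
  [1,0.236,0.0085,0.073,0,0,0],
  [1,0.236,0.0085,0.073,0,0,0],
  [1,0.236,0.0085,0.073,0,0,0],
  [1,0.236,0.0085,0.073,0,0,0],
  [1,0.236,0.0085,0.073,0,0,0],
  [1,0.236,0.0085,0.073,0,0,0],
  [1,0.236,0.0085,0.073,0,0,0],
  [1,0.236,0.0085,0.073,0,0,0],
])

```text
clock: 2.28
position: [0.5216, -0.4469, 0.1212]
ee_rot: [[0.95, 0.313, -0.0], [0.313, -0.95, -0.0], [-0.0, 0.0, -1.0]]
force: [0.5, -0.0, -0.8]
opening: 0.0852
gripper_force: 0.0
```

move_arm([
  [1,-0.009,0,0.114,0,0,0],
  [1,0,-0.003,0.114,0,0,0],
  [1,0,0,0.114,0,0,0],
  [1,0,0,0.114,0,0,0],
  [1,0,0,0.114,0,0,0],
  [1,0,0,0.112,0,0,0],
  [-1,0,0,0,0,0,0],
  [-1,0,0,0,0,0,0],
  [-1,0,0,0,0,0,0],
  [-1,0,0,0,0,0,0],
  [-1,0,0,0,0,0,0],
  [-1,0,0,0,0,0,0],
])

```text
clock: 3.28
position: [0.5193, -0.4484, 0.0216]
ee_rot: [[0.95, 0.312, 0.002], [0.313, -0.95, -0.002], [0.001, 0.002, -1.0]]
force: [-0.2, 1.5, 4.3]
opening: 0.026
gripper_force: 60.0
```

move_arm([
  [-1,0,0,-0.12,0,0,0],
  [-1,0,0,-0.14,0,0,0],
  [-1,0,0,-0.14,0,0,0],
  [-1,0.0095,-0.174,0,0,0,0],
  [-1,0.0095,-0.174,0,0,0,0],
  [-1,0.0095,-0.174,0,0,0,0],
  [-1,0.0095,-0.174,0,0,0,0],
  [-1,0.0095,-0.174,0,0,0,0],
  [-1,0.0095,-0.174,0,0,0,0],
  [-1,0.0095,-0.174,0,0,0,0],
  [-1,0.0095,-0.17,0,0,0,0],
  [-1,0,0,0,0,0,0],
  [-1,0,0,0,0,0,0],
])

```text
clock: 4.37
position: [0.4633, -0.2447, 0.0787]
ee_rot: [[0.949, 0.314, -0.002], [0.314, -0.949, 0.001], [-0.001, -0.002, -1.0]]
force: [0.6, -0.6, -4.4]
opening: 0.0259
gripper_force: 60.7
```

Run:
```python
from h import *
st=state(); print(st["clock"],st["position"],st["ee_rot"][2],st["force"],st["opening"])
for c in("side","top"):
    s=snapshot(c); cv2.imwrite(f"pics/{c}2.png",s["color"])
    for t in("foot_mid","stage_mid"):
        for d in place_of(c,t)[:2]: print(c,t,round(d["p"],2),np.round(d["at"],4))
    for d in cut_out(c,"foot")[:2]:
        ys,xs=np.where(d["region"]); print(round(d["p"],2),xs.min(),xs.max(),ys.min(),ys.max())
s=cv2.imread("pics/side2.png"); t=cv2.imread("pics/top2.png")
cv2.imwrite("pics/crop2.png",np.hstack([cv2.resize(s[200:320,290:410],(400,400),interpolation=2),cv2.resize(t[220:340,280:400],(400,400),interpolation=2)]))
```

```text
4.3667 [ 0.46329882 -0.24465236  0.07865486] [-0.00114308 -0.00160122 -0.99999806] [ 0.57942218 -0.59791289 -4.40247132] 0.025944999680891954
side foot_mid 0.96 [ 0.3893 -0.4514  0.0288]
side foot_mid 0.78 [ 0.4653 -0.2447  0.0871]
side stage_mid 0.74 [ 0.4654 -0.2462  0.0097]
side stage_mid 0.22 [ 0.4695 -0.2443  0.1141]
0.85 335 368 230 263
0.59 388 417 194 228
top foot_mid 0.72 [ 0.3877 -0.4486  0.0319]
top stage_mid 0.59 [ 0.4352 -0.0225 -0.0014]
0.72 431 464 302 333
```

View pics/crop2.png

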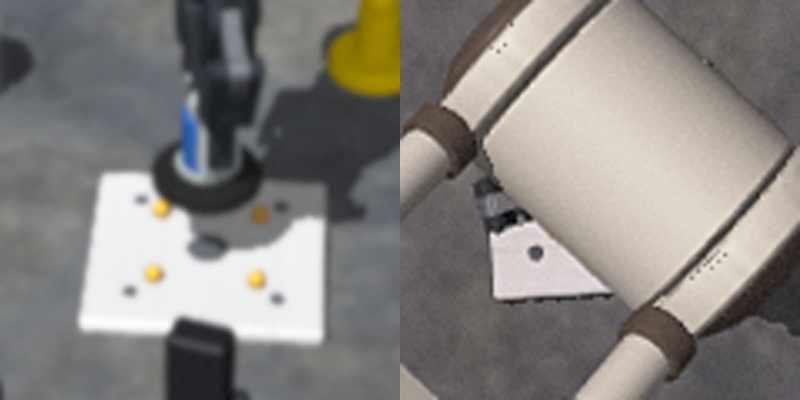

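The foot is held upright, with its disc at about crop pixel (207,178). The stops are at (162,208), (260,215), (257,280) and (152,273), and the top view is blocked by the arm. I'll measure both from the side camera, so its calibration error cancels.

Run:
```python
from h import *
s=snapshot("side"); px=lambda q:(290+q[0]*.3-.35,200+q[1]*.3-.35)
P=np.array([at_z(s,px(q),.018) for q in[(162,208),(260,215),(257,280),(152,273)]]); print("stops",P[:,:2].round(4).tolist(),P.mean(0))
print("hole",at_z(s,px((208,247)),.01))
hull=np.hypot(*(P-P.mean(0))[:,:2].T); print(hull)
m=cut_out("side","foot")[0]["region"]
I=s["color"].astype(int); dark=(I.max(2)<75)&m
r=fit([(s,m.astype(float))],[cyl(.030,.003,.014),cyl(.014,.014,.03)],(.463,-.246,0),z=.057,useyaw=False); print(r)
# edge-based: left/right/bottom extents
best=None
ys,xs=np.where(m); e=np.array([xs.min()-.0,xs.max()+0.,ys.max()+0.]); 
def f(p):
    q=np.array([proj(s,c+[p[0],p[1],.057]) for c in cyl(.030,.003,.014)]); return sum((np.array([q[:,0].min(),q[:,0].max(),q[:,1].max()])-e)**2)
print(minimize(f,[.463,-.246],method="Nelder-Mead").x, e)
```

```text
stops [[0.4944, -0.2695], [0.4394, -0.2727], [0.4342, -0.2173], [0.4907, -0.2132]] [ 0.46466068 -0.24318163  0.018     ]
hole [ 0.46524713 -0.24962567  0.01      ]
[0.03971096 0.03887778 0.04003033 0.03970429]
(array([ 463., -246.]), np.float64(1.0))
[ 0.38620462 -0.37367372] [388. 417. 227.]
```

Run:
```python
from h import *
s=snapshot("side")
st=state(); print(st["position"])
for d in cut_out("side","foot"):
    m=d["region"]; ys,xs=np.where(m)
    if xs.mean()<375 and ys.mean()>225: break
print(xs.min(),xs.max(),ys.min(),ys.max(),d["p"])
w=[(y,xs[ys==y].min(),xs[ys==y].max()) for y in range(ys.max()-14,ys.max()+1)]; print(w)
e=np.array([xs.min()-.5,xs.max()+.5,ys.max()+.5])
def f(p):
    q=np.array([proj(s,c+[p[0],p[1],.057]) for c in np.vstack([cyl(.030,.003,.014),cyl(.027,0,.003)])]); return sum((np.array([q[:,0].min(),q[:,0].max(),q[:,1].max()])-e)**2)
r=minimize(f,[.463,-.246],method="Nelder-Mead"); print(r.x,r.fun)
# plate model extents, top face corner fit to white mask
PL=[box(.13,.13,0,.01)]
for c in("side",):
    g=s["color"].min(2); l=cv2.connectedComponents((g>110).astype(np.uint8))[1]
    u,v=proj(s,(.42,-.2,.01)).astype(int); mm=(l==l[v,u])
    h=np.zeros((480,640),np.uint8); cv2.fillConvexPoly(h,cv2.convexHull(np.argwhere(mm)[:,::-1].astype(np.int32)),1)
    print(h.sum(),fit([(s,h.astype(float))],PL,(.465,-.247,-.09)))
```

```text
[ 0.46424729 -0.24656419  0.07944318]
335 367 229 262 0.62
[(248, np.int64(336), np.int64(367)), (249, np.int64(336), np.int64(367)), (250, np.int64(335), np.int64(367)), (251, np.int64(335), np.int64(367)), (252, np.int64(335), np.int64(367)), (253, np.int64(335), np.int64(367)), (254, np.int64(336), np.int64(367)), (255, np.int64(336), np.int64(366)), (256, np.int64(337), np.int64(366)), (257, np.int64(337), np.int64(365)), (258, np.int64(338), np.int64(364)), (259, np.int64(340), np.int64(363)), (260, np.int64(341), np.int64(361)), (261, np.int64(344), np.int64(359)), (262, np.int64(347), np.int64(356))]
[ 0.46850829 -0.2507637 ] 0.04694418039245902
295855 (array([  432.62641947,    92.08832625, -1086.66577898]), np.float64(0.9732254903617664))
```

move_arm([
  [-1,-0.005,-0.006,0.07,0,0,0],
  [-1,0,0,0.08,0,0,0],
  [-1,0,0,0.08,0,0,0],
  [-1,0,0,0.06,0,0,0],
  [-1,0,0,0.01,0,0,0],
  [-1,0,0,0,0,0,0],
])

```text
clock: 5.47
position: [0.4625, -0.2451, 0.0332]
ee_rot: [[0.95, 0.312, -0.002], [0.312, -0.95, 0.002], [-0.001, -0.002, -1.0]]
force: [0.2, -0.1, -4.8]
opening: 0.0264
gripper_force: 60.7
```

move_arm([
  [-1,0.003,0.004,0.008,0,0,0],
  [-1,0,0,0.005,0,0,0],
  [-1,0,0,0,0,0,0],
  [-1,0,0,0,0,0,0],
])

```text
clock: 5.8
position: [0.4641, -0.2464, 0.0329]
ee_rot: [[0.95, 0.312, 0.0], [0.312, -0.95, -0.0], [0.0, 0.001, -1.0]]
force: [0.5, 0.9, -4.2]
opening: 0.0264
gripper_force: 60.7
```

Run:
```python
from h import *
s=snapshot("side"); cv2.imwrite("pics/crop3.png",cv2.resize(s["color"][190:310,290:410],(480,480),interpolation=2))
```

```text
(no output)
```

View pics/crop3.png

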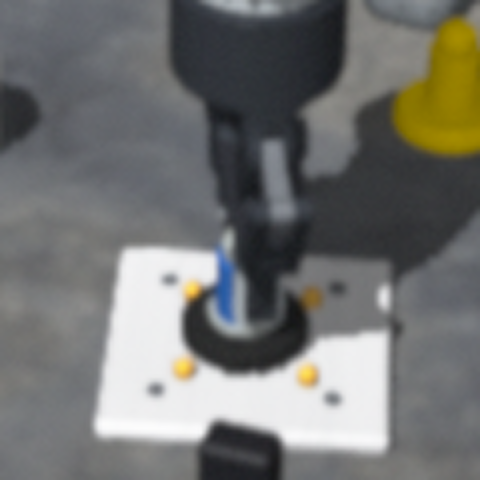

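The foot's disc sits between the four stops, at about crop pixel (245,325). The force shows it is still hanging, so I lower it a little more.

move_arm([
  [-1,0,0,0.008,0,0,0],
  [-1,0,0,0.006,0,0,0],
  [-1,0,0,0,0,0,0],
])

```text
clock: 6.1
position: [0.4642, -0.2465, 0.0316]
ee_rot: [[0.95, 0.313, 0.0], [0.313, -0.95, -0.0], [0.0, 0.0, -1.0]]
force: [-3.8, 2.3, 4.9]
opening: 0.0263
gripper_force: 61.9
```

move_arm([
  [1,0,0,0,0,0,0],
  [1,0,0,0,0,0,0],
  [1,0,0,0,0,0,0],
  [1,0,0,0,0,0,0],
  [1,0,0,0,0,0,0],
  [1,0,0,-0.1,0,0,0],
  [1,0,0,-0.22,0,0,0],
  [1,0,0,-0.22,0,0,0],
  [1,0,0,-0.22,0,0,0],
  [1,0,0,-0.22,0,0,0],
  [1,0,0,-0.22,0,0,0],
  [1,0,0,0,0,0,0],
])

```text
clock: 7.1
position: [0.4672, -0.2489, 0.2185]
ee_rot: [[0.95, 0.313, 0.01], [0.313, -0.95, -0.009], [0.007, 0.012, -1.0]]
force: [1.0, -0.8, 0.2]
opening: 0.0855
gripper_force: 0.0
```

Run:
```python
from h import *
from scipy.spatial.transform import Rotation as Ro
s=snapshot("side"); cv2.imwrite("pics/side4.png",s["color"])
for t in("foot_mid","crown_top","stage_mid"):
    for d in place_of("side",t)[:3]: print(t,round(d["p"],2),np.round(d["at"],4))
st=state(); R=np.array(st["ee_rot"]); print(st["clock"],st["position"],st["qpos"],st["force"])
yaw=-.153; gx=np.array([np.cos(yaw),np.sin(yaw),0]); gy=np.array([-gx[1],gx[0],0])
for sg in(1,-1):
    T=np.c_[sg*gx,-sg*gy,[0,0,-1]]; print(np.degrees((Ro.from_matrix(R).inv()*Ro.from_matrix(T)).as_rotvec()))
print((R.T@(np.array([.4365,-.0230,.21])-st["position"]))/.15)
```

```text
foot_mid 0.95 [ 0.4651 -0.2452  0.0403]
foot_mid 0.77 [ 0.3926 -0.45    0.0296]
crown_top 0.66 [ 0.4683 -0.2423  0.0715]
crown_top 0.61 [ 0.387  -0.4487  0.0599]
7.3 [ 0.46330524 -0.24567863  0.20918457] [-7.18248689e-01  4.65510966e-02  1.76217006e+00 -4.21453563e-07
  1.33495387e+00  5.34764261e-01] [0.79381011 0.19004735 0.1874575 ]
[-0.08642161  0.08385946 26.97389644]
[-1.14101548e-01 -1.17587686e-01 -1.53026021e+02]
[ 0.29409846 -1.46603963 -0.00312208]
```

move_arm([
  [1,0.042,-0.2095,0,0,0,0],
  [1,0.042,-0.2095,0,0,0,0],
  [1,0.042,-0.2095,0,0,0,0],
  [1,0.042,-0.2095,0,0,0,0],
  [1,0.042,-0.2095,0,0,0,0],
  [1,0.042,-0.2095,0,0,0,0],
  [1,0.042,-0.2095,0,0,0,0],
  [1,0,0,0,0,0,0.15],
  [1,0,0,0,0,0,0.15],
  [1,0,0,0,0,0,0.15],
  [1,0,0,0,0,0,0.15],
  [1,0,0,0,0,0,0],
  [1,0,0,0,0,0,0],
])

```text
clock: 8.38
position: [0.4362, -0.0231, 0.209]
ee_rot: [[0.989, -0.15, -0.003], [-0.15, -0.989, 0.001], [-0.003, -0.001, -1.0]]
force: [0.1, 0.5, -0.0]
opening: 0.0856
gripper_force: 0.0
```

Run:
```python
from h import *
s=snapshot("side"); st=state(); R=np.array(st["ee_rot"]); print(st["clock"],st["position"],R[:,0],st["qpos"])
print((R.T@(np.array([.4365,-.0230,.117])-st["position"]))/.15)
for d in place_of("side","gauge_grip")[:3]: print(round(d["p"],2),np.round(d["at"],4))
```

```text
8.4333 [ 0.43638588 -0.02322587  0.20927222] [ 0.98872237 -0.14974257 -0.00228849] [-3.31122668e-01 -1.94620468e-01  1.98928116e+00  2.34857641e-05
  1.34926257e+00  1.38997727e+00]
[ 0.00193449 -0.0013311   0.61514599]
0.73 [ 0.5348 -0.0318  0.0897]
0.71 [ 0.4355 -0.019   0.1344]
```

move_arm([
  [1,0,0,0.12,0,0,0],
  [1,0,0,0.12,0,0,0],
  [1,0,0,0.12,0,0,0],
  [1,0,0,0.12,0,0,0],
  [1,0,0,0.1,0,0,0],
  [1,0,0,0.035,0,0,0],
  [1,0,0,0,0,0,0],
  [-1,0,0,0,0,0,0],
  [-1,0,0,0,0,0,0],
  [-1,0,0,0,0,0,0],
  [-1,0,0,0,0,0,0],
  [-1,0,0,0,0,0,0],
  [-1,0,0,0,0,0,0],
  [-1,0,0,0,0,0,0],
])

```text
clock: 9.65
position: [0.4373, -0.0233, 0.1186]
ee_rot: [[0.988, -0.153, 0.001], [-0.153, -0.988, 0.0], [0.001, -0.0, -1.0]]
force: [-0.4, 2.3, 2.4]
opening: 0.017
gripper_force: 62.7
```

move_arm([
  [-1,0,0,-0.1,0,0,0],
  [-1,0,0,-0.2,0,0,0],
  [-1,0,0,-0.25,0,0,0],
  [-1,0,0,-0.25,0,0,0],
  [-1,0.058,0.2055,0,0,0,0],
  [-1,0.058,0.2055,0,0,0,0],
  [-1,0.058,0.2055,0,0,0,0],
  [-1,0.058,0.2055,0,0,0,0],
  [-1,0.058,0.2055,0,0,0,0],
  [-1,0.058,0.2055,0,0,0,0],
  [-1,0.058,0.2055,0,0,0,0],
  [-1,0,0,0,0,0,0.155],
  [-1,0,0,0,0,0,0.155],
  [-1,0,0,0,0,0,0.155],
  [-1,0,0,0,0,0,0.155],
  [-1,0,0,0,0,0,0.155],
  [-1,0,0,0,0,0,0.155],
  [-1,0,0,0,0,0,0.155],
  [-1,0,0,0,0,0,0.155],
  [-1,0,0,0,0,0,0.155],
])

```text
clock: 11.32
position: [0.4635, -0.2455, 0.2368]
ee_rot: [[0.311, -0.951, -0.002], [-0.951, -0.311, 0.002], [-0.002, 0.002, -1.0]]
force: [1.2, 0.1, -3.5]
opening: 0.0169
gripper_force: 61.8
```

Run:
```python
from h import *
s=snapshot("side"); st=state(); R=np.array(st["ee_rot"]); print(st["clock"],st["position"],R.round(3).tolist(),st["qpos"],st["force"],st["torque"])
cv2.imwrite("pics/side5.png",s["color"])
for t in("gauge_base","gauge_grip","pointer_tip","mark_tip","crown_top","foot_mid"):
    for d in place_of("side",t)[:3]: print(t,round(d["p"],2),np.round(d["at"],4),proj(s,d["at"]).round())
cv2.imwrite("pics/crop5.png",cv2.resize(s["color"][130:310,260:440],(600,600),interpolation=2))
```

```text
11.3667 [ 0.46355193 -0.24547359  0.23682473] [[0.305, -0.952, -0.002], [-0.952, -0.305, 0.002], [-0.002, 0.002, -1.0]] [-7.17521580e-01  2.52838957e-02  1.72848314e+00 -1.81985267e-04
  1.39053515e+00  2.11371853e+00] [ 0.01545138 -0.38291873 -4.63335969] [ 0.00070455 -0.01359708  0.02819893]
gauge_base 0.81 [ 0.4648 -0.2474  0.1155] [353. 228.]
gauge_base 0.79 [ 0.5359 -0.0324  0.0007] [289. 359.]
gauge_base 0.28 [ 0.4602 -0.2284  0.1453] [355. 221.]
gauge_grip 0.73 [ 0.461  -0.2446  0.2509] [357. 161.]
gauge_grip 0.56 [ 0.5367 -0.029   0.0893] [285. 321.]
mark_tip 0.75 [ 0.4686 -0.2286  0.1471] [350. 219.]
crown_top 0.63 [ 0.3879 -0.4508  0.0597] [404. 197.]
crown_top 0.56 [ 0.4563 -0.2298  0.1456] [357. 220.]
crown_top 0.47 [ 0.4699 -0.246   0.0706] [350. 249.]
foot_mid 0.59 [ 0.4634 -0.2458  0.0385] [353. 263.]
foot_mid 0.57 [ 0.3892 -0.4494  0.0291] [403. 210.]
```

View pics/crop5.png

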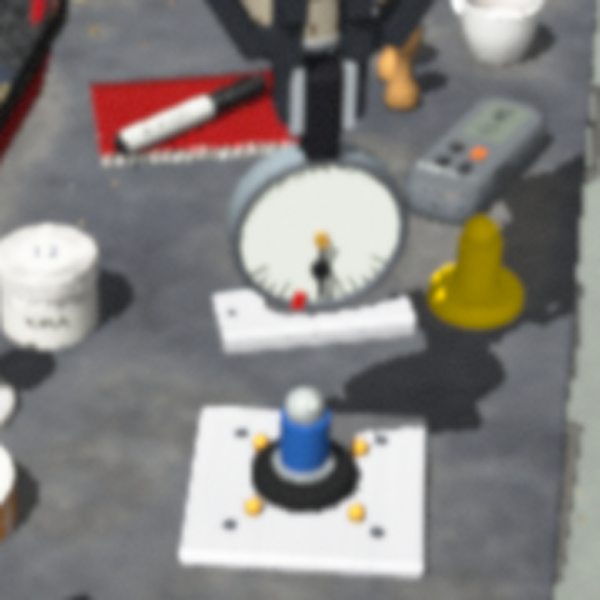

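The dial now faces the side camera. In the crop the pivot is at about (320,240), the pointer hangs straight down to about (322,290), and the red mark is at (299,300), on the +x side, which is the gauge's +y. The foot stands between the stops. Next I measure the mark angle and lower the gauge.

```bash
cat >> h.py <<'E'
def plane(s,uv,P,n):
    o,d=ray(s,uv); return o+d*(n@(P-o))/(n@d)
def gpose(st,off=.1186):
    T=np.array(st["ee_rot"]); G=np.c_[T[:,0],-T[:,1],-T[:,2]]; return G, np.array(st["position"])-off*G[:,2]
def marks(s,st):
    G,b=gpose(st); piv=b+G@[-.0105,0,.062]; n=G[:,0]
    u,v=proj(s,piv).astype(int); I=s["color"].astype(int); y,x=np.mgrid[:480,:640]
    w=np.clip(I[...,2]-1.6*np.maximum(I[...,1],I[...,0])-10,0,None)*((abs(x-u)<27)&(y-v>3)&(y-v<32))
    uv=(w*x).sum()/w.sum(),(w*y).sum()/w.sum(); q=G.T@(plane(s,uv,piv+n*.001,n)-piv)
    out={"pivpx":proj(s,piv),"markpx":uv,"bezel":np.arctan2(q[1],-q[2]),"r":np.hypot(q[1],q[2])}
    # needle: dark pixels inside the dial
    Q=[(a_,np.mean([cv2.remap(s["color"].max(2).astype(np.float32),*[np.float32([[k]]) for k in proj(s,piv+G@[0,r*np.sin(a_),-r*np.cos(a_)])],1)[0,0] for r in np.linspace(.010,.028,10)])) for a_ in np.arange(-.6,.61,.02)]
    a_,d_=np.array(Q).T; w2=np.clip(np.median(d_)-d_-15,0,None)*(abs(a_-a_[d_.argmin()])<.2); out["needle"]=(w2*a_).sum()/w2.sum(); 
    out["tilt"]=np.arcsin(G[2,1]); return out
E
python3 - <<'E'
from h import *
s=snapshot("side"); st=state(); print(st["position"],st["force"]); print(marks(s,st))
E
```

```text
[ 0.46414565 -0.2459225   0.23800283] [-0.44893479 -0.06917497 -5.32979714]
{'pivpx': array([355.55770519, 200.21370779]), 'markpx': (np.float64(348.7104087942287), np.float64(219.29302645139126)), 'bezel': np.float64(0.27406758028843164), 'r': np.float64(0.03976155702913342), 'needle': np.float64(-0.052867734085074815), 'tilt': np.float64(-0.00023910592349090493)}
```

move_arm([
  [-1,0.004,-0.008,0.06,0,0,0],
  [-1,0,0,0.08,0,0,0],
  [-1,0,0,0.08,0,0,0],
  [-1,0,0,0.03,0,0,0],
  [-1,0,0,0,0,0,0],
  [-1,0,0,0,0,0,0],
  [-1,0,0,0,0,0,0],
])

```text
clock: 12.3
position: [0.4658, -0.2464, 0.2011]
ee_rot: [[0.316, -0.949, 0.001], [-0.949, -0.316, -0.0], [0.001, -0.0, -1.0]]
force: [0.7, -0.0, -4.1]
opening: 0.017
gripper_force: 61.8
```

move_arm([
  [-1,0,0,0.02,0,0,0],
  [-1,0,0,0.02,0,0,0],
  [-1,0,0,0.015,0,0,0],
  [-1,0,0,0.01,0,0,0],
  [-1,0,0,0.01,0,0,0],
  [-1,0,0,0,0,0,0],
  [-1,0,0,0,0,0,0],
  [-1,0,0,0,0,0,0],
])

```text
clock: 12.97
position: [0.4657, -0.2463, 0.1899]
ee_rot: [[0.316, -0.949, 0.0], [-0.949, -0.316, -0.0], [0.001, -0.0, -1.0]]
force: [-0.5, 0.3, -0.6]
opening: 0.0171
gripper_force: 62.4
```

Run:
```python
from h import *
for i in range(4):
    s=snapshot("side"); st=state(); print(st["clock"],np.round(st["position"],4),np.round(st["force"],2),np.round(st["torque"],2))
print(marks(s,st))
```

```text
13.0167 [ 0.4657 -0.2463  0.1899] [-0.36 -0.93  0.79] [0.12 0.17 0.01]
13.0667 [ 0.4657 -0.2463  0.1898] [-0.61 -0.65 -0.05] [ 0.1   0.2  -0.04]
13.1167 [ 0.4657 -0.2463  0.1898] [-0.05  0.35 -0.26] [0.05 0.1  0.03]
13.1667 [ 0.4657 -0.2463  0.1897] [-0.27 -0.14 -0.15] [0.06 0.14 0.03]
{'pivpx': array([354.00900935, 223.65305058]), 'markpx': (np.float64(347.3229351293868), np.float64(241.59198865650478)), 'bezel': np.float64(0.2780897172957613), 'r': np.float64(0.03953079242423535), 'needle': np.float64(-0.037211880016837735), 'tilt': np.float64(0.0002034044381355003)}
```

move_arm([
  [-1,0,-0.026,0.0004,-0.038,0,0],
  [-1,0,-0.026,0.0004,-0.038,0,0],
  [-1,0,-0.026,0.0004,-0.038,0,0],
  [-1,0,-0.026,0.0004,-0.038,0,0],
  [-1,0,-0.026,0.0004,-0.038,0,0],
  [-1,0,-0.026,0.0004,-0.038,0,0],
  [-1,0,-0.026,0.0004,-0.038,0,0],
  [-1,0,-0.026,0.0004,-0.038,0,0],
  [-1,0,-0.026,0.0004,-0.038,0,0],
  [-1,0,-0.026,0.0004,-0.038,0,0],
  [-1,0,0,0,0,0,0],
  [-1,0,0,0,0,0,0],
  [-1,0,0,0,0,0,0],
  [-1,0,0,0,0,0,0],
  [-1,0,0,0,0,0,0],
  [-1,0,0,0,0,0,0],
  [-1,0,0,0,0,0,0],
  [-1,0,0,0,0,0,0],
  [-1,0,0,0,0,0,0],
])

```text
clock: 14.75
position: [0.5022, -0.2341, 0.1839]
ee_rot: [[0.316, -0.907, -0.278], [-0.949, -0.302, -0.093], [0.001, 0.293, -0.956]]
force: [3.9, 1.1, 0.3]
opening: 0.0173
gripper_force: 62.5
```

Run:
```python
from h import *
F=[]
for i in range(8):
    s=snapshot("side"); st=state(); F.append(st["force"])
print(st["clock"],np.round(st["position"],4),np.mean(F,0).round(2),np.round(st["torque"],2),st["qpos"])
print(marks(s,st))
u,v=map(int,marks(s,st)["pivpx"]); cv2.imwrite("pics/crop6.png",cv2.resize(s["color"][v-50:v+60,u-50:u+60],(770,600)[::-1] if 0 else (600,600),interpolation=2))
```

```text
15.15 [ 0.5021 -0.2341  0.1837] [4.16 0.46 0.6 ] [ 0.12 -1.17  0.11] [-0.53071251  0.32776665  1.51937935 -0.22391087  1.49586256  2.32860923]
{'pivpx': array([341.46717212, 226.44692436]), 'markpx': (np.float64(341.2141608391608), np.float64(244.7036713286713)), 'bezel': np.float64(0.2955477469440678), 'r': np.float64(0.04008042234371001), 'needle': np.float64(0.26491874803980436), 'tilt': np.float64(-0.29830709588822724)}
```

View pics/crop6.png

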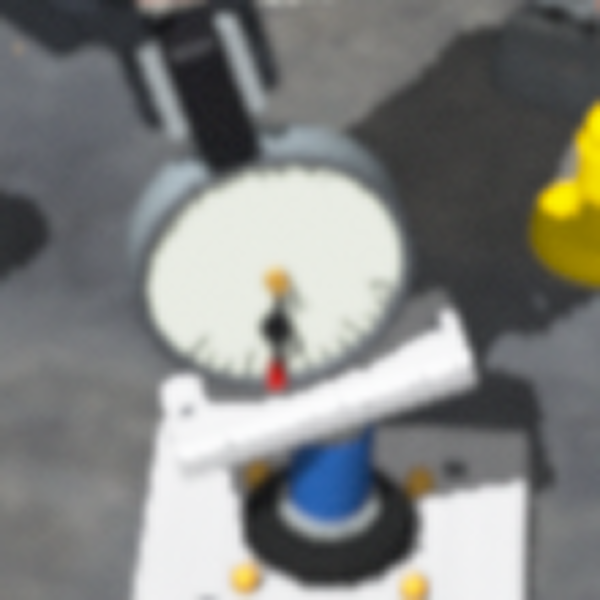

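The pointer (hub at crop (277,280), ball at (277,325)) hangs on the red mark at (277,375). The base lies on the crown and the foot is upright. I check the remaining angle numerically.

Run:
```python
from h import *
F=[];M=[]
for i in range(4):
    s=snapshot("side"); st=state(); F.append(st["force"]); m=marks(s,st); M.append([m["bezel"],m["needle"],*m["markpx"]])
print(np.mean(F,0).round(2),np.mean(M,0).round(3))
G,b=gpose(st); piv=b+G@[-.0105,0,.062]
for r in(0,.017,.034,.04): print(r,proj(s,piv-[0,0,r]).round(2))
u,v=map(int,m["pivpx"]); c=s["color"][v-4:v+24,u-9:u+10]
I=c.astype(int)
for k in range(0,28): print(v-4+k,' '.join(f"{p[2]:3d}/{p[1]:3d}" for p in I[k,4:16]))
# plain pivot by gold colour
y,x=np.mgrid[:480,:640]; J=s["color"].astype(int); w=np.clip(J[...,2]-J[...,0]-40,0,None)*(J[...,1]>100)*(abs(x-u)<8)*(abs(y-v)<8); print("gold",(w*x).sum()/w.sum(),(w*y).sum()/w.sum())
```

```text
[4.43 0.39 1.02] [2.96000e-01 2.65000e-01 3.41233e+02 2.44691e+02]
0 [341.5  226.48]
0.017 [341.4  234.47]
0.034 [341.31 242.31]
0.04 [341.28 245.05]
222 233/236 233/236 233/236 233/236 232/235 233/236 233/236 233/236 233/236 233/236 232/236 233/235
223 232/236 233/236 233/236 232/235 233/235 233/234 233/234 233/235 233/236 233/236 232/236 232/235
224 233/236 234/236 233/235 233/233 235/231 233/228 231/227 230/230 231/234 232/235 233/236 232/236
225 232/235 232/235 232/233 232/227 233/219 232/213 228/210 224/218 226/228 231/234 233/236 233/236
226 233/235 233/235 231/229 228/216 227/195 224/184 219/181 211/190 216/213 227/229 232/235 233/236
227 232/235 232/235 229/228 222/206 218/179 211/164 206/161 199/169 201/193 220/222 229/233 232/235
228 233/236 232/235 229/229 222/212 212/181 200/158 194/151 186/157 186/179 207/209 225/229 231/235
229 232/235 232/235 230/232 226/222 210/193 186/156 173/143 170/152 170/166 190/193 219/222 229/233
230 233/236 232/236 231/234 228/229 210/206 165/154 146/131 152/147 160/161 179/182 208/213 224/228
231 233/236 232/235 232/235 226/229 201/203 145/14
[... 1189 characters left out ...]
/119 160/ 59 139/ 58 144/114 169/167 188/192 180/184 158/163
244 163/167 175/181 185/185 184/154 188/ 97 182/ 45 165/ 49 145/ 92 144/137 154/158 148/153 134/139
245 133/137 141/144 147/145 162/126 184/ 83 194/ 42 180/ 51 150/ 84 129/115 126/128 125/130 119/123
246 112/115 115/119 121/117 142/107 175/ 82 191/ 64 178/ 71 147/ 90 123/108 117/118 123/126 133/133
247 110/112 111/112 114/113 129/109 156/101 172/102 159/105 140/112 136/129 148/148 160/161 179/179
248 121/122 122/123 125/126 138/134 161/148 172/156 168/156 167/162 179/178 203/204 218/219 227/226
249 160/160 159/160 163/164 180/181 204/204 215/214 218/218 218/219 226/226 237/237 242/242 245/245
gold 341.24377593361 227.07053941908714
```

The pointer agrees with the mark to within about 0.02 rad, and the press is about 3.4 mm. There is some sideways friction load (4.4 N), so I relax it by shifting slightly along the gauge's base plane.

move_arm([
  [-1,0,-0.005,0,0,0,0],
  [-1,0,-0.005,0,0,0,0],
  [-1,0,0,0,0,0,0],
  [-1,0,0,0,0,0,0],
])

```text
clock: 15.68
position: [0.5033, -0.2337, 0.1832]
ee_rot: [[0.316, -0.907, -0.279], [-0.949, -0.302, -0.093], [0.0, 0.295, -0.956]]
force: [3.0, -0.3, 0.8]
opening: 0.0173
gripper_force: 62.6
```

```bash
cat > look.py <<'E'
from h import *
F=[];M=[]
for i in range(8):
    s=snapshot("side"); st=state(); F.append(st["force"]); m=marks(s,st); M.append([m["bezel"],m["needle"],*m["markpx"],m["tilt"]])
print(st["clock"],np.round(st["position"],4),np.mean(F,0).round(2),np.mean(M,0).round(3))
import sys
if len(sys.argv)>1: cv2.imwrite(sys.argv[1],cv2.resize(s["color"][170:310,270:410],(600,600),interpolation=2))
E
python3 look.py
```

```text
16.0833 [ 0.5033 -0.2337  0.1832] [ 3.47 -0.76  0.36] [ 2.80000e-01  2.71000e-01  3.40904e+02  2.44689e+02 -2.99000e-01]
```

move_arm([
  [-1,0,-0.007,0,0,0,0],
  [-1,0,-0.007,0,0,0,0],
  [-1,0,0,0,0,0,0],
  [-1,0,0,0,0,0,0],
])

```text
clock: 16.42
position: [0.5045, -0.233, 0.1824]
ee_rot: [[0.316, -0.906, -0.281], [-0.949, -0.302, -0.093], [-0.001, 0.296, -0.955]]
force: [-1.6, -2.5, 1.4]
opening: 0.0171
gripper_force: 62.6
```

```bash
python3 look.py
```

```text
16.8167 [ 0.505  -0.2327  0.1824] [-1.11 -1.53  0.9 ] [ 2.75000e-01  2.59000e-01  3.40109e+02  2.45447e+02 -3.00000e-01]
```

```bash
python3 look.py pics/crop7.png
```

```text
17.2167 [ 0.5052 -0.2328  0.1825] [-1.47 -0.95  0.78] [ 2.71000e-01  2.55000e-01  3.39973e+02  2.45392e+02 -2.99000e-01]
```

View pics/crop7.png

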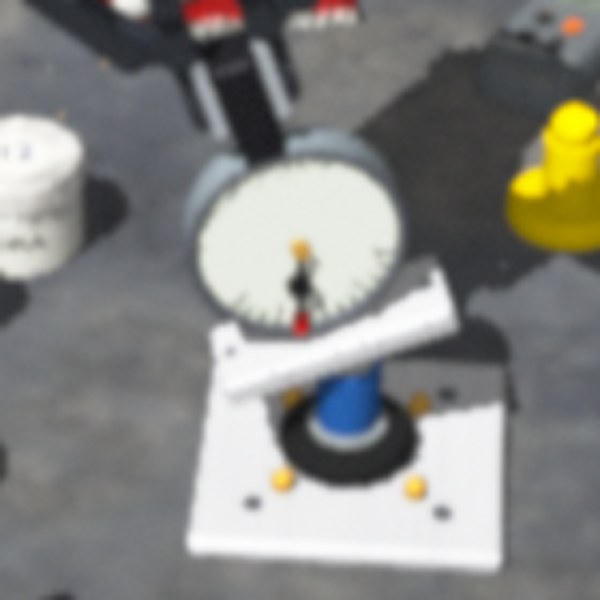

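The hub (301,248), pointer (300,285) and red mark (302,323) line up. The foot stands between its stops and the base presses the crown about 3 mm. I hand in.

```bash
python3 -c "
from workcell import *
print(close_job())"
```

```text
the job is handed in; nothing more can be done
None
```

I handed the job in at about 17 s on the clock: the foot stands between the four stops, and the gauge is still held tilted about 0.30 rad. Its pointer is on the red mark to within about 0.02 rad, and it presses the crown about 3 mm down (estimated from the wrist force). `close_job` gave no verdict.

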